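# Load a relay module from the tilt-out bin into the sprung test nest

## Task

Tip the tilt-out bin of the small grey cabinet fully forward and take out the relay module. Set it down upright on the bench mat and let go, so that you can take it afresh by its long sides, then lay it flat in the pocket of the raised test nest with its screw terminals toward the low end block. Press the loaded carrier down and hold it there until the catch has swung in over its cross pin, and leave it latched down; the solder reel and the pliers stay where they are.

Things in the scene. Friction and masses are not known exactly. Their poses are not given: they have to be found in the camera images.
- module: relay module, 34 x 64 x 30 mm (x, y, z), 0.16 kg: black base 18 mm high, finned aluminium heat sink on most of its top (may be pressed), green screw terminal strip on top at its +y end. Origin: centre of the underside; y along its length, z up. Starts flat in the bin, lengthwise across it, terminals to the left (+y)
- module_terminals (a point): point on the module's terminal end face, 32 mm along +y from its origin and 9 mm up. Both end faces (64 mm apart) and long sides (34 mm apart) are flat and 18 mm high; in the bin only the ends can be reached, as its front and back walls lie within 6 mm of the long sides
- bin_cabinet: small grey sheet-metal cabinet, fixed, 100 x 156 x 133 mm; origin: centre of its underside; its front faces its own -x, +y is to the left as the robot sees it. An open shelf with two rolls below, the tilt-out bin above it between raked cheeks, under a top plate set back 28 mm from the front
- tilt_bin (a joint): tilt of the bin about its bottom pivot, rad: 0 = shut, grows as its top comes forward (toward the cabinet's -x) to the stop at 0.6. A light friction hinge (below 0.1 N m): it stays where it is left
- bin_pivot (a point): point on the bin's pivot axis, at its middle; cabinet frame (-37, 0, 72) mm; the axis runs along the cabinet's y. The axes of this point and of bin_handle and bin_floor turn with the bin (shut: parallel to the cabinet's)
- bin_handle (a point): middle of the bin's bar handle, a round 9 mm bar, 84 mm long along y with a leg at each end; in the bin's frame 52 mm in front of the pivot (-x) and 36 mm above it; 34 mm clear between the bar and the bin's front, whose top edge is 10 mm above the bar's middle
- bin_floor (a point): middle of the bin's inner floor, in the bin's frame 11 mm behind the pivot and 5 mm below it. The inside is 42 mm front to back and 136 mm across; front wall 51 mm, side walls 37 mm, back wall 31 mm above the floor
- nest: sprung test nest, fixed: dark steel base plate 100 x 182 mm, 14 mm high; origin at bench height under the middle of the pocket, z up, y along the pocket. A plain aluminium carrier rides on two sprung steel posts at y = +53 and -53 mm (tops 78 and 90 mm above the bench). The catch stands at the -y end
- carrier (a joint): how far the carrier has sunk, m: 0 = raised, 0.015 = bottom stop. Springs push up with 8 N raised, 14 N at the bottom, less some 4 N of weight; passing the catch takes a few newtons more. Press to at least 0.0135 for the catch to swing in; latched it stands near 0.011
- pocket (a point): middle of the pocket floor on the carrier, 58 mm above the bench when raised; sinks with it; axes as the nest's. The pocket is 37.6 x 67.6 mm (x, y) with 4 mm lead-in bevels; at its corners ears 12 mm high; between them the long sides are open over 51 mm for the fingers
- catch (a joint): angle of the sprung, damped catch, rad: 0 = swung in; grows to about 0.2 as the sinking carrier's cross pin pushes its hook outward and, once the pin is below the hook, creeps back in one to two seconds; below 0.03 it holds; let go sooner, the carrier springs up again
- catch_nose (a point): hook of the catch, 83 mm from the pocket's middle toward -y, 47 mm above the bench
- reel: solder reel, black flanges, 60 mm diameter, 42 mm high, loose bystander; origin: centre of its underside
- pliers: red-handled pliers, 39 x 138 x 10 mm, lying loose, bystander; origin: centre of the underside
- end_low (a point): middle of the top of the low end block, at +y of the pocket, 12 mm above the pocket floor; the terminals belong here. The tall block at -y, by the catch, is 26 mm high. Both blocks reach from y = 34 to 66 mm

How it is judged (in metres and radians):
On the way, in this order (a step that is already met when the one before it is completed fails the run):
1. the bin is tipped forward, to its stop or nearly (value of joint tilt_bin above 0.45 rad), for 0.1 s.
2. the module stands upright on the bench mat, let go (height (world z) of module below 0.005 m and angle between module's own z axis and vertical below 0.1 rad and contact force between the fingers and module below 0.05 N), for 0.1 s.
3. the module is down in the pocket while the carrier is still above the catch (distance between module and pocket below 0.006 m and value of joint carrier below 0.01 m).
At the end, for the whole second after the job is handed in: the module lies flat (within 3 mm of the pocket floor and 0.06 rad) in the pocket, within 4.5 mm of its middle, terminals toward the low end block, at rest; the carrier is more than 9 mm down and held by the catch (catch angle below 0.1 rad) (value of joint carrier above 0.009 m and value of joint catch below 0.1 rad and horizontal distance between module and pocket below 0.0045 m and z of module in the frame of pocket between -0.003 and 0.003 m and angle between module's own z axis and vertical below 0.06 rad and y of module_terminals in the frame of pocket above 0.025 m and linear speed of module below 0.02 m/s); the robot touches nothing.
It fails at once if the solder reel or the pliers are moved more than 30 mm (distance of any of reel, pliers from where it was at the start of the episode above 0.03 m).
It also fails if it takes over 61 s, if anything falls off the work surface, if the arm or the gripper's body presses on something with over 40 N, if the wrist force passes 120 N, or if a joint passes its speed limit or range.

## Robot

A 6-joint arm with a two-finger parallel gripper is mounted at the origin on the work surface; the furniture and walls round the work are solid. World frame = base frame: x ahead of the robot, y to its left, z up, the work surface at z = 0. Lengths are in m, angles in degrees, forces in N, time in s.
With the tool pointing down it reaches from about 0.25 to 0.775 m from the base axis. Payload 4 kg.
Tool frame: the origin (TCP) lies midway between the tips of the shut fingers; the grasp point (between the pads) lies 19 mm behind it; z points along the fingers, y is the line along which they close (so a half turn about z gives the same grasp; the last joint's range is limited). The gripper opens to 94 mm and grips with 3 to 60 N. Pads are 16 mm wide; open, the fingers measure 119 mm over their backs; the gripper's body (75 mm by 177 mm) begins 78 mm behind the grasp point.
Start: joints at [-79.532, 4.996, 78.535, -0, 96.463, -5.907], TCP at [0.155, -0.528, 0.206] pointing down, gripper open.
Joint ranges: [-177.83, 177.83], [-43.37, 116.18], [15.69, 146.23], [-61.86, 241.86], [9.47, 152.12], [-147.06, 147.06]. Speed limits (degrees/s): [159.86, 159.86, 180, 180, 180, 180].

## Interface

Orientations are given as a 3x3 rotation matrix whose columns are the frame's x, y, z axes.
In Python, from workcell import arm gives the robot as it stands.
- The arm moves only by the tool servo_tool, never from a script. Its argument "plan" is a list that holds one entry, the list of rows, each a list of 5 numbers: the closure, from 0 (fully open) to 1 (shut), then the shift along the world's x, y, z normalised to -1 to 1, where 1 is 0.025 m, then the turn about the world's z normalised to -1 to 1, where 1 is 4 degrees. In form: [[[gripper, dx, dy, dz, turn], ...]]. A call has exactly 8 rows; each row shifts and turns the commanded pose from where the row before left it; what a row does not reach is not made up. A row lasts 1/10 s, in which the tool goes at most 50 mm and 8.59 degrees, less where a joint would pass 70% of its speed; a pose out of reach is approached as far as the arm can. A call with a number of a shift or a turn outside -1 to 1 is refused whole. A call with a gripper value outside its range is refused whole. The fingers move at their own pace and stop on an object; the grip force is fixed at half the most. Time passes only in rows, so rows that do not move let the fingers close, or fill a call up. It gives the time, the measured TCP pose, the force, the opening and the grip force at its end, in the units of the state.
- arm.observe(): the state, without advancing time (a new reading comes with each control period).
- arm.read_camera(name): name is "scene" or "top" or "wrist"; returns a dict with "pixels" (420x560x3 uint8, red, green, blue), "intrinsics" (3x3 intrinsics, pixels), "origin" and "orientation" of the camera in the world. Camera axes: x right, y down, z forward; pixel columns grow to the right and rows downward; lengths in m; the calibration is good to about 2 mm. A picture is of the moment at which its call begins. There is no depth.
- arm.finish_job(): hands the job in; it is judged then, once.
The state is a dict: "time": time; "qpos": joint angles; "joint_vel": joint speeds; "effort": joint torques, N m; "eef_pos": TCP position; "tcp_rot": TCP orientation; "contact_force": force on the tool from outside, world axes, zero at the start; "moment": the same for the moment, N m; "finger_gap": finger opening in m; "grasp_force": force on a finger pad.
Only numpy, scipy, OpenCV 4.12 (cv2) and the standard library are available. Lean on these libraries where they do the work, as an engineer would, in place of code of your own. Each camera call takes 0.05 s, during which the arm holds its last target. There are 200 camera calls.

## Working session

There is one attempt and no reset: what is moved stays moved. The work goes in short steps, Python scripts to look and compute and a tool call to move; the robot and the scene stay as the last step left them, time stands still between calls to the robot, and variables do not carry over. Pictures are saved under pics/ and viewed, at most 10 in all, crops included, and the job is handed in when it is done.

Besides the shell and the picture viewer there is one more tool, called after "Emit:" by a JSON object that holds its "api" and its "payload". servo_tool: Moves the arm, as the interface text tells. Scaled input: -1 to 1 covers 0.025 m each way for a shift and 4 degrees each way for a turn. Its arguments: {"type":"object","properties":{"plan":{"type":"array","items":{"type":"array","items":{"type":"array","items":{"type":"number"}}}}},"required":["plan"]}

```bash
mkdir -p pics; ls; cat > h.py <<'E'
import numpy as np, cv2
from workcell import arm
def snap(n,f):
    c=arm.read_camera(n); cv2.imwrite(f'pics/{f}.png',cv2.cvtColor(c['pixels'],cv2.COLOR_RGB2BGR)); np.savez(f'pics/{f}.npz',K=c['intrinsics'],o=c['origin'],R=c['orientation']); return c
def ray(f,u,v,z):
    d=np.load(f'pics/{f}.npz'); r=d['R']@np.linalg.solve(d['K'],[u,v,1]); return d['o']+r*(z-d['o'][2])/r[2]
def proj(f,p):
    d=np.load(f'pics/{f}.npz'); q=d['K']@(d['R'].T@(np.asarray(p)-d['o'])); return q[:2]/q[2]
E
python3 - <<'E'
from h import *
for n in('scene','top'):
    c=snap(n,n+'0'); print(n,c['origin'],c['orientation'].round(3).tolist(),c['intrinsics'].round(1).tolist())
s=arm.observe();print({k:np.round(v,3).tolist() for k,v in s.items()})
E
```

```text
pics
scene [ 0.11592731 -0.96697221  0.56897265] [[0.865, -0.262, 0.427], [-0.502, -0.464, 0.73], [0.007, -0.846, -0.533]] [[446.5, 0.0, 279.9], [0.0, 446.5, 214.6], [0.0, 0.0, 1.0]]
top [ 0.4396212  -0.30941471  0.93973879] [[0.009, -0.994, 0.108], [-1.0, -0.008, 0.008], [-0.007, -0.108, -0.994]] [[459.1, 0.0, 273.2], [0.0, 459.1, 209.2], [0.0, 0.0, 1.0]]
{'time': 0.1, 'qpos': [-79.533, 5.034, 78.613, -0.001, 96.463, -5.909], 'joint_vel': [-0.149, -0.091, -0.241, 0.053, -0.025, -0.136], 'effort': [0.002, -34.125, -30.33, 0.072, 0.03, -0.0], 'eef_pos': [0.155, -0.527, 0.204], 'tcp_rot': [[0.959, 0.282, -0.0], [0.282, -0.959, 0.002], [0.0, -0.002, -1.0]], 'contact_force': [0.279, -0.075, 0.613], 'moment': [0.022, 0.025, -0.024], 'grasp_force': 0.0, 'finger_gap': 0.094}
```

View pics/top0.png

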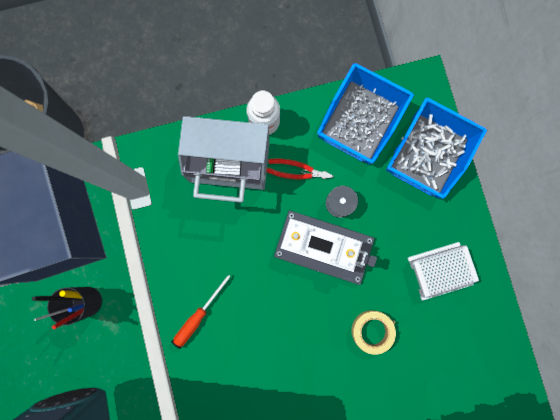

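View pics/scene0.png

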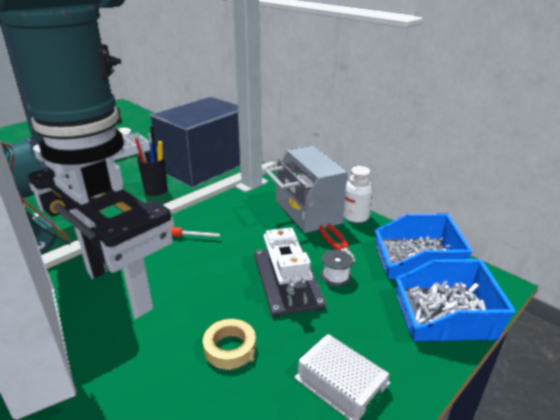

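```bash
python3 - <<'E'
from h import *
a=cv2.imread('pics/top0.png')
p=cv2.resize(a[110:210,165:275],(440,400),interpolation=cv2.INTER_CUBIC)
q=cv2.resize(a[205:290,270:380],(440,340),interpolation=cv2.INTER_CUBIC)
q=cv2.copyMakeBorder(q,0,60,0,0,0)
o=np.hstack([p,q])[:, :880]; o=cv2.resize(o,(800,364)); 
b=cv2.imread('pics/scene0.png')[140:320,245:365]; 
cv2.imwrite('pics/c1.png',o)
cv2.imwrite('pics/c2.png',cv2.resize(b,(400,600),interpolation=cv2.INTER_CUBIC))
for n,u,v in(('post',140,188),('rail',130,250),('rail2',165,400),('bottle',263,110),('reel',342,200)): print(n,ray('top0',u,v,0).round(3))
print(ray('scene0',250,185,0),ray('scene0',35,410,0))
E
```

```text
post [ 0.583 -0.025  0.   ]
rail [ 0.455 -0.01   0.   ]
rail2 [ 0.161 -0.092  0.   ]
bottle [ 0.752 -0.279  0.   ]
reel [ 0.562 -0.444  0.   ]
[ 0.57680936 -0.02035491  0.        ] [ 1.42584879e-02 -4.63895181e-01 -1.11022302e-16]
```

View pics/c1.png

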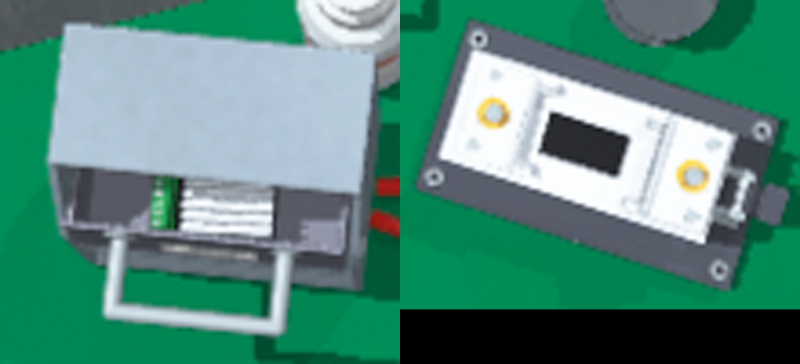

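View pics/c2.png

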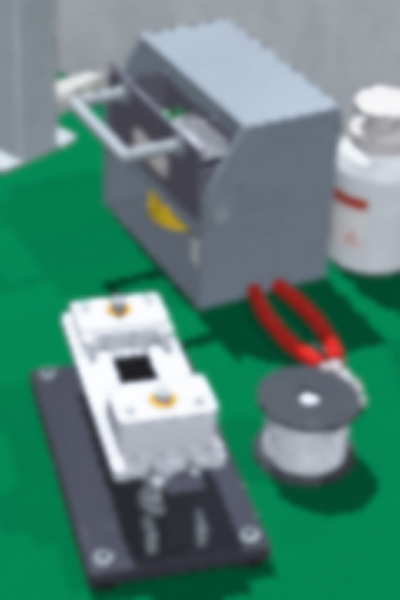

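```bash
cat > fit.py <<'E'
from h import *
from scipy.optimize import least_squares
def fit(f,P,U,x0):
    P=np.array(P)/1000.;U=np.array(U)
    def w(x,p): c,s=np.cos(x[2]),np.sin(x[2]); return np.c_[x[0]+c*p[:,0]-s*p[:,1],x[1]+s*p[:,0]+c*p[:,1],p[:,2]]
    g=lambda x:(np.array([proj(f,q) for q in w(x,P)])-U).ravel()
    r=least_squares(g,x0); print('pose',r.x[:2].round(4),np.degrees(r.x[2]).round(2),'res',r.fun.reshape(-1,2).round(1).tolist()); return r.x,w
E
python3 - <<'E'
from fit import *
L=lambda x,y:(165+x/3.636,110+y/3.636); R=lambda x,y:(270+(x-400)/3.636,205+y/3.636)
x,w=fit('top0',[(50,78,133),(50,-78,133),(-22,-78,133),(-22,78,133),(-89,40,108),(-89,-40,108)],[L(68,24),L(378,52),L(363,193),L(50,163),L(113,312),L(275,326)],[.65,-.2,0])
print(w(x,np.array([[-89,0,112],[-100,0,76],[-30,0,94]])/1000).round(4))
z,w=fit('top0',[(0,53,78),(0,-53,90),(50,91,14),(50,-91,14),(-50,-91,14),(-50,91,14)],[R(493,112),R(693,175),R(470,20),R(778,122),R(738,290),R(417,190)],[.5,-.4,0])
E
```

```text
pose [ 0.6383 -0.2116] -5.38 res [[-0.5, -0.7], [-0.0, 0.1], [-0.1, 0.4], [-0.5, -0.1], [1.1, -0.2], [-0.0, 0.4]]
[[ 0.5497 -0.2033  0.112 ]
 [ 0.5387 -0.2022  0.076 ]
 [ 0.6084 -0.2088  0.094 ]]
pose [ 0.4647 -0.4027] -16.98 res [[3.7, 1.6], [4.1, 1.3], [-2.1, -0.8], [-0.5, -1.9], [-3.5, -0.1], [-2.4, -0.3]]
```

Emit:
{"api": "servo_tool", "payload": {"plan": [[[1, 1, 0.82, 0, -0.68], [1, 1, 0.82, 0, -0.68], [1, 1, 0.82, 0, -0.68], [1, 1, 0.82, 0, -0.68], [1, 1, 0.82, 0, -0.68], [1, 1, 0.82, 0, -0.68], [1, 1, 0.82, 0, -0.68], [1, 1, 0.82, 0, -0.68]]]}}

```text
time: 0.9
eef_pos: [0.3558, -0.3625, 0.205]
tcp_rot: [[0.995, -0.096, -0.001], [-0.096, -0.995, 0.001], [-0.001, -0.001, -1.0]]
contact_force: [0.1, -0.0, 0.6]
finger_gap: 0.034
grasp_force: 0.0
```

Emit:
{"api": "servo_tool", "payload": {"plan": [[[1, 0.97, 0.8, 0, 0], [1, 0.97, 0.8, 0, 0], [1, 0.97, 0.8, 0, 0], [1, 0.97, 0.8, 0, 0], [1, 0.97, 0.8, 0, 0], [1, 0.97, 0.8, 0, 0], [1, 0.97, 0.8, -0.5, 0], [1, 0.97, 0.8, -0.5, 0]]]}}

```text
time: 1.7
eef_pos: [0.55, -0.2028, 0.1801]
tcp_rot: [[0.996, -0.094, 0.0], [-0.094, -0.996, -0.0], [0.0, 0.0, -1.0]]
contact_force: [-0.6, -0.1, 0.2]
finger_gap: 0.0001
grasp_force: 0.0
```

Emit:
{"api": "servo_tool", "payload": {"plan": [[[1, 0, 0, -0.9, 0], [1, 0, 0, -0.9, 0], [1, 0, 0, -0.5, 0], [1, 0, 0, -0.3, 0], [1, -0.08, 0, -0.3, 0], [1, -0.09, 0.01, -0.3, 0], [1, -0.09, 0.01, -0.3, 0], [1, -0.05, 0.01, -0.2, 0]]]}}

```text
time: 2.5
eef_pos: [0.5412, -0.2034, 0.0878]
tcp_rot: [[0.996, -0.094, 0.001], [-0.094, -0.996, -0.001], [0.001, 0.001, -1.0]]
contact_force: [-1.1, 0.0, 1.0]
finger_gap: 0.0005
grasp_force: 0.4
```

Emit:
{"api": "servo_tool", "payload": {"plan": [[[1, -0.05, 0, -0.2, 0], [1, -0.03, 0, -0.2, 0], [1, -0.03, 0, -0.2, 0], [1, -0.02, 0, -0.2, 0], [1, 0, 0, -0.2, 0], [1, 0, 0, -0.08, 0], [1, 0, 0, 0, 0], [1, 0, 0, 0, 0]]]}}

```text
time: 3.3
eef_pos: [0.54, -0.2035, 0.0752]
tcp_rot: [[0.996, -0.093, 0.008], [-0.093, -0.996, -0.004], [0.009, 0.003, -1.0]]
contact_force: [-18.3, 8.8, 48.9]
finger_gap: 0.0005
grasp_force: 24.6
```

Emit:
{"api": "servo_tool", "payload": {"plan": [[[1, -0.1, 0, 0.6, 0], [1, -0.3, 0, 0.8, 0], [0.5, 0, 0, 1, 0], [0, 0, 0, 1, 0], [0, 0, 0, 1, 0], [0, 0, 0, 1, 0], [0, 0, 0, 0.6, 0], [0, 0, 0, 0, 0]]]}}

```text
time: 4.1
eef_pos: [0.5294, -0.2035, 0.2136]
tcp_rot: [[0.996, -0.094, 0.005], [-0.094, -0.996, -0.002], [0.005, 0.002, -1.0]]
contact_force: [-0.3, -0.5, -0.3]
finger_gap: 0.045
grasp_force: 0.0
```

```bash
python3 - <<'E'
from h import *
for n in('wrist','top'):
    snap(n,n+'1')
a=cv2.imread('pics/wrist1.png'); b=cv2.imread('pics/top1.png')[110:220,165:275]
cv2.imwrite('pics/m1.png',np.hstack([cv2.resize(a,(480,360)),cv2.resize(b,(320,360),interpolation=cv2.INTER_CUBIC)]))
E
```

```text
(no output)
```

View pics/m1.png

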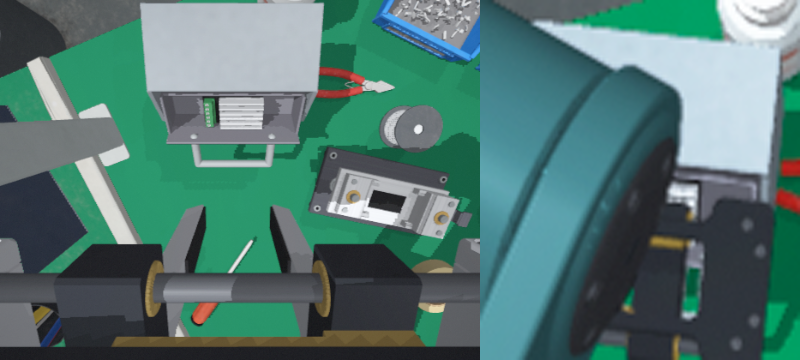

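```bash
python3 - <<'E'
from fit import *
a=cv2.imread('pics/wrist1.png')
p=a[95:170,165:375]; q=a[160:285,350:550]
o=np.vstack([cv2.resize(p,None,fx=3,fy=3,interpolation=cv2.INTER_CUBIC)[:,:630],cv2.copyMakeBorder(cv2.resize(q,None,fx=3,fy=3,interpolation=cv2.INTER_CUBIC),0,0,0,30,0)])
cv2.imwrite('pics/m2.png',o)
x=np.array([.6383,-.2116,np.radians(-5.38)])
def W(p):
    p=np.array(p)/1000;c,s=np.cos(x[2]),np.sin(x[2]);return [x[0]+c*p[0]-s*p[1],x[1]+s*p[0]+c*p[1],p[2]]
def B(b,t=.6):
    c,s=np.cos(t),np.sin(t);return [-37+b[0]*c-b[2]*s,b[1],72+b[0]*s+b[2]*c]
for nm,b in (('handle',(-52,0,36)),('mtop y+32',(11,32,25)),('mtop y-32',(11,-32,25)),('frontwall L',(-10,68,46)),('frontwall R',(-10,-68,46))): print(nm,B(b),((proj('wrist1',W(B(b)))-[165,95])*3).round(1))
for nm,c in (('topFL',(-22,78,133)),('topFR',(-22,-78,133))): print(nm,((proj('wrist1',W(c))-[165,95])*3).round(1))
E
```

```text
handle [np.float64(-100.24458101752454), 0, np.float64(72.35067352020658)] [332.2 294.8]
mtop y+32 [np.float64(-42.03737007086942), 32, np.float64(98.84445758008735)] [225.6 122.6]
mtop y-32 [np.float64(-42.03737007086942), -32, np.float64(98.84445758008735)] [437.8 122.6]
frontwall L [np.float64(-71.22690992526842), 68, np.float64(104.31901355189484)] [107.8 221.8]
frontwall R [np.float64(-71.22690992526842), -68, np.float64(104.31901355189484)] [555.7 221.7]
topFL [32.8 47. ]
topFR [629.2  46.8]
```

View pics/m2.png

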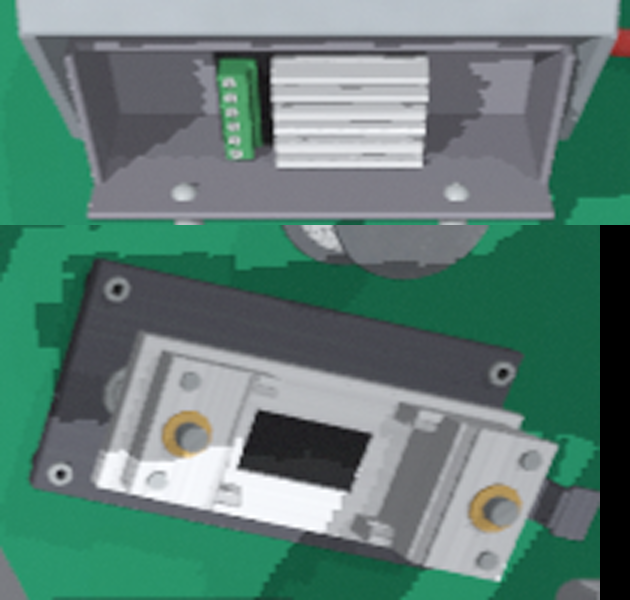

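Emit:
{"api": "servo_tool", "payload": {"plan": [[[0, 0.77, -0.03, 0, 0], [0, 0.77, -0.03, 0, 0], [0, 0.77, -0.03, -0.2, 0], [0, 0.77, 0, -0.6, 0], [0, 0, 0, -0.8, 0], [0, 0, 0, -0.8, 0], [0, 0, 0, -0.6, 0], [0, 0, 0, -0.4, 0]]]}}

```text
time: 5.0
eef_pos: [0.6037, -0.2046, 0.1225]
tcp_rot: [[0.996, -0.094, -0.005], [-0.094, -0.996, 0.002], [-0.005, -0.002, -1.0]]
contact_force: [0.5, 0.2, -0.5]
finger_gap: 0.0943
grasp_force: 0.0
```

Emit:
{"api": "servo_tool", "payload": {"plan": [[[0, 0, 0, -0.4, 0], [0, 0, 0, -0.4, 0], [0, 0, 0, -0.4, 0], [0, 0, 0, -0.4, 0], [0, 0, 0, -0.3, 0], [0, 0, 0, -0.16, 0], [0, 0, 0, 0, 0], [0, 0, 0, 0, 0]]]}}

```text
time: 5.8
eef_pos: [0.6053, -0.2053, 0.0748]
tcp_rot: [[0.996, -0.094, 0.001], [-0.094, -0.996, -0.0], [0.001, 0.0, -1.0]]
contact_force: [0.2, -0.2, -0.1]
finger_gap: 0.0942
grasp_force: 0.0
```

Emit:
{"api": "servo_tool", "payload": {"plan": [[[1, 0, 0, 0, 0], [1, 0, 0, 0, 0], [1, 0, 0, 0, 0], [1, 0, 0, 0, 0], [1, 0, 0, 0, 0], [1, 0, 0, 0, 0], [1, 0, 0, 0, 0], [1, 0, 0, 0, 0]]]}}

```text
time: 6.6
eef_pos: [0.6052, -0.2053, 0.0747]
tcp_rot: [[0.996, -0.094, 0.0], [-0.094, -0.996, -0.0], [0.0, 0.0, -1.0]]
contact_force: [-0.1, 0.3, 0.5]
finger_gap: 0.064
grasp_force: 30.0
```

Emit:
{"api": "servo_tool", "payload": {"plan": [[[1, 0, 0, 0.1, 0], [1, -0.03, 0, 0.15, 0], [1, -0.2, 0.02, 0.3, 0], [1, -0.24, 0.02, 0.35, 0], [1, -0.35, 0.03, 0.5, 0], [1, -0.45, 0.04, 0.7, 0], [1, -0.5, 0.04, 0.8, 0], [1, -0.5, 0, 0.8, 0]]]}}

```text
time: 7.4
eef_pos: [0.5473, -0.2013, 0.1689]
tcp_rot: [[0.996, -0.094, 0.001], [-0.094, -0.996, -0.001], [0.001, 0.0, -1.0]]
contact_force: [0.4, -0.8, -2.0]
finger_gap: 0.0636
grasp_force: 30.0
```

```bash
python3 - <<'E'
from fit import *
s=arm.observe();print({k:np.round(s[k],3).tolist() for k in('qpos','eef_pos','contact_force','finger_gap')})
snap('wrist','wrist2'); snap('scene','scene2')
# nest, plate offset free: use posts only + plate edges for yaw
M=lambda x,y:(350+x/3,160+(y-225)/3)
L=lambda x,y:(270+(x-400)/3.636,205+y/3.636)
for f,T,U in(('top0',L,[(493,112),(693,175),(470,20),(778,122),(738,290),(417,190)]),('wrist1',M,[(192,437),(500,512),(98,260),(521,352),None,(33,486)])):
  P=[(0,53,78),(0,-53,90),(50,91,14),(50,-91,14),(-50,-91,14),(-50,91,14)]
  best=None
  for off in (-14,-12,-10,-8,-6,-4):
    Q=[(p[0],p[1]+(off if i>1 else 0),p[2]) for i,p in enumerate(P)]
    k=[i for i in range(6) if U[i]]
    print(f,off,end=' '); fit(f,[Q[i] for i in k],[T(*U[i]) for i in k],[.46,-.4,-.3])
E
```

```text
{'qpos': [-25.758, 9.726, 77.408, -0.009, 92.816, 69.621], 'eef_pos': [0.547, -0.201, 0.169], 'contact_force': [0.404, -0.792, -2.03], 'finger_gap': 0.064}
top0 -14 pose [ 0.4672 -0.3943] -16.99 res [[-0.8, 0.2], [-0.5, -0.2], [0.3, -0.1], [2.0, -1.1], [-1.0, 0.7], [0.0, 0.5]]
top0 -12 pose [ 0.4669 -0.3955] -16.99 res [[-0.1, 0.4], [0.2, 0.0], [-0.1, -0.2], [1.6, -1.2], [-1.3, 0.5], [-0.3, 0.4]]
top0 -10 pose [ 0.4665 -0.3967] -16.98 res [[0.5, 0.6], [0.8, 0.2], [-0.4, -0.3], [1.3, -1.3], [-1.7, 0.4], [-0.7, 0.3]]
top0 -8 pose [ 0.4661 -0.3979] -16.98 res [[1.2, 0.8], [1.5, 0.4], [-0.8, -0.4], [0.9, -1.4], [-2.1, 0.3], [-1.0, 0.2]]
top0 -6 pose [ 0.4658 -0.3991] -16.98 res [[1.8, 1.0], [2.2, 0.7], [-1.1, -0.5], [0.6, -1.6], [-2.4, 0.2], [-1.4, 0.1]]
top0 -4 pose [ 0.4654 -0.4003] -16.98 res [[2.5, 1.2], [2.8, 0.9], [-1.4, -0.6], [0.2, -1.7], [-2.8, 0.1], [-1.7, -0.1]]
wrist1 -14 pose [ 0.4705 -0.3908] -17.51 res [[-2.0, 0.2], [-1.2, -0.6], [1.2, -0.4], [2.5, 0.0], [0.0, 1.0]]
wrist1 -12 pose [ 0.4701 -0.3917] -17.59 res [[-1.1, 0.3], [-0.3, -0.3], [0.5, -0.6], [1.8, -0.0], [-0.8, 0.7]]
wrist1 -10 pose [ 0.4698 -0.3927] -17.67 res [[-0.1, 0.5], [0.6, 0.0], [-0.2, -0.8], [1.0, -0.0], [-1.5, 0.5]]
wrist1 -8 pose [ 0.4694 -0.3937] -17.75 res [[0.8, 0.7], [1.5, 0.3], [-0.9, -1.0], [0.3, -0.0], [-2.3, 0.3]]
wrist1 -6 pose [ 0.4691 -0.3947] -17.83 res [[1.8, 0.8], [2.4, 0.6], [-1.6, -1.3], [-0.4, -0.0], [-3.1, 0.1]]
wrist1 -4 pose [ 0.4687 -0.3956] -17.92 res [[2.8, 1.0], [3.3, 1.0], [-2.2, -1.5], [-1.2, -0.0], [-3.8, -0.2]]
```

Emit:
{"api": "servo_tool", "payload": {"plan": [[[1, -0.8, 0, 0, -0.4], [1, -1, 0, 0, -0.4], [1, -1, 0, 0, -0.4], [1, -1, 0, -0.5, -0.4], [1, -0.8, 0, -0.8, -0.4], [1, -0.4, 0, -1, -0.4], [1, 0, 0, -1, -0.3], [1, 0, 0, -1, -0.25]]]}}

```text
time: 8.3
eef_pos: [0.4228, -0.2013, 0.0584]
tcp_rot: [[0.955, -0.297, 0.001], [-0.297, -0.955, -0.0], [0.001, 0.0, -1.0]]
contact_force: [0.7, 0.4, -1.1]
finger_gap: 0.0636
grasp_force: 30.0
```

Emit:
{"api": "servo_tool", "payload": {"plan": [[[1, 0, 0, -0.8, 0], [1, 0, 0, -0.5, 0], [1, 0, 0, -0.2, 0], [1, 0, 0, -0.1, 0], [1, 0, 0, -0.1, 0], [1, 0, 0, -0.1, 0], [1, 0, 0, -0.1, 0], [1, 0, 0, 0, 0]]]}}

```text
time: 9.1
eef_pos: [0.4238, -0.2018, 0.0124]
tcp_rot: [[0.955, -0.295, 0.001], [-0.295, -0.955, -0.001], [0.001, 0.0, -1.0]]
contact_force: [-0.9, -0.4, -1.7]
finger_gap: 0.0639
grasp_force: 30.0
```

Emit:
{"api": "servo_tool", "payload": {"plan": [[[1, 0, 0, -0.08, 0], [1, 0, 0, -0.08, 0], [1, 0, 0, -0.06, 0], [1, 0, 0, -0.06, 0], [1, 0, 0, 0, 0], [1, 0, 0, 0, 0], [1, 0, 0, 0, 0], [1, 0, 0, 0, 0]]]}}

```text
time: 9.9
eef_pos: [0.4264, -0.2025, 0.0104]
tcp_rot: [[0.955, -0.295, 0.007], [-0.295, -0.955, -0.003], [0.007, 0.001, -1.0]]
contact_force: [-2.0, 3.4, 19.8]
finger_gap: 0.0636
grasp_force: 30.0
```

```bash
python3 - <<'E'
from h import *
snap('scene','scene3')
a=cv2.imread('pics/scene3.png')
u,v=proj('scene3',[.424,-.202,.01]).astype(int);print(u,v)
cv2.imwrite('pics/m3.png',cv2.resize(a[v-60:v+60,u-80:u+80],(640,480),interpolation=cv2.INTER_CUBIC))
E
```

```text
225 231
```

View pics/m3.png

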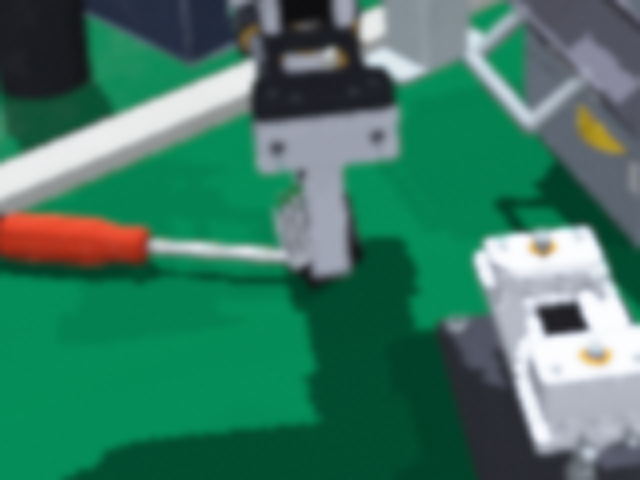

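```bash
python3 - <<'E'
from h import *
for uv in((231,276),(205,305),(188,330)): print(ray('top0',*uv,0.005).round(4))
E
```

```text
[ 0.4045 -0.2181  0.005 ]
[ 0.3465 -0.167   0.005 ]
[ 0.2972 -0.1343  0.005 ]
```

Emit:
{"api": "servo_tool", "payload": {"plan": [[[1, 0, 0, 0.4, 0], [1, 0, 0, 0.4, 0], [1, 0.6, -0.6, 0, 0], [1, 0.6, -0.7, 0, 0], [1, 0, 0, -0.4, 0], [1, 0, 0, -0.3, 0], [1, 0, 0, -0.1, 0], [1, 0, 0, -0.1, 0]]]}}

```text
time: 10.75
eef_pos: [0.4559, -0.2354, 0.0076]
tcp_rot: [[0.955, -0.295, 0.007], [-0.295, -0.955, -0.004], [0.008, 0.002, -1.0]]
contact_force: [-0.6, 1.3, 23.2]
finger_gap: 0.0637
grasp_force: 30.0
```

Emit:
{"api": "servo_tool", "payload": {"plan": [[[1, 0, 0, -0.05, 0], [1, 0, 0, -0.05, 0], [1, 0, 0, -0.05, 0], [1, 0, 0, -0.05, 0], [1, 0, 0, -0.05, 0], [1, 0, 0, 0, 0], [1, 0, 0, 0, 0], [1, 0, 0, 0, 0]]]}}

```text
time: 11.55
eef_pos: [0.4589, -0.2363, 0.0033]
tcp_rot: [[0.955, -0.295, 0.014], [-0.295, -0.955, -0.007], [0.015, 0.003, -1.0]]
contact_force: [2.4, 0.0, 22.6]
finger_gap: 0.0639
grasp_force: 30.0
```

Emit:
{"api": "servo_tool", "payload": {"plan": [[[0.2, 0, 0, 0, 0], [0.2, 0, 0, 0, 0], [0.2, 0, 0, 0, 0], [0.2, 0, 0, 0.3, 0], [0.2, 0, 0, 0.8, 0], [0.2, 0, 0, 1, 0], [0.2, -0.5, 0, 1, 0.5], [0.2, -0.5, 0, 1, 0.5]]]}}

```text
time: 12.35
eef_pos: [0.4267, -0.2322, 0.0981]
tcp_rot: [[0.974, -0.226, -0.003], [-0.226, -0.974, 0.003], [-0.004, -0.002, -1.0]]
contact_force: [1.0, -0.6, 0.6]
finger_gap: 0.075
grasp_force: 0.0
```

Emit:
{"api": "servo_tool", "payload": {"plan": [[[0.2, -1, 0, 0.8, 0.5], [0.2, -1, 0, 0.8, 0.5], [0.2, -1, 0, 0.6, 0.5], [0.2, -1, 0, 0.6, 0.5], [0.2, -0.6, 0, 0, 0], [0.2, 0, 0, 0, 0], [0.2, 0, 0, 0, 0], [0.2, 0, 0, 0, 0]]]}}

```text
time: 13.15
eef_pos: [0.3135, -0.2334, 0.1675]
tcp_rot: [[0.996, -0.09, -0.001], [-0.09, -0.996, 0.002], [-0.002, -0.002, -1.0]]
contact_force: [0.6, 0.2, 0.1]
finger_gap: 0.0751
grasp_force: 0.0
```

```bash
python3 - <<'E'
from h import *
s=arm.observe();print({k:np.round(s[k],3).tolist() for k in('qpos','eef_pos','tcp_rot','contact_force','finger_gap')})
snap('wrist','wrist4'); snap('top','top4')
a=cv2.imread('pics/wrist4.png'); b=cv2.imread('pics/top4.png')
u,v=proj('top4',[.456,-.236,.02]).astype(int);print(u,v)
c=b[v-25:v+25,u-30:u+30]
cv2.imwrite('pics/m4.png',np.hstack([a,cv2.copyMakeBorder(cv2.resize(c,(240,200),interpolation=cv2.INTER_CUBIC),0,220,0,0,0)]))
for n in('wrist4','top4'):
  for p in((.456,-.236,.018),(.467,-.3955,.058)): print(n,proj(n,p))
E
```

```text
{'qpos': [-45.013, -15.21, 101.458, 0.025, 93.887, 50.152], 'eef_pos': [0.314, -0.233, 0.167], 'tcp_rot': [[0.996, -0.09, -0.001], [-0.09, -0.996, 0.002], [-0.002, -0.002, -1.0]], 'contact_force': [0.563, 0.214, 0.12], 'finger_gap': 0.075}
239 250
wrist4 [267.57102393  52.76866373]
wrist4 [462.00137217   7.03078521]
top4 [239.78954806 250.35373882]
top4 [321.50312354 244.94497158]
```

View pics/m4.png

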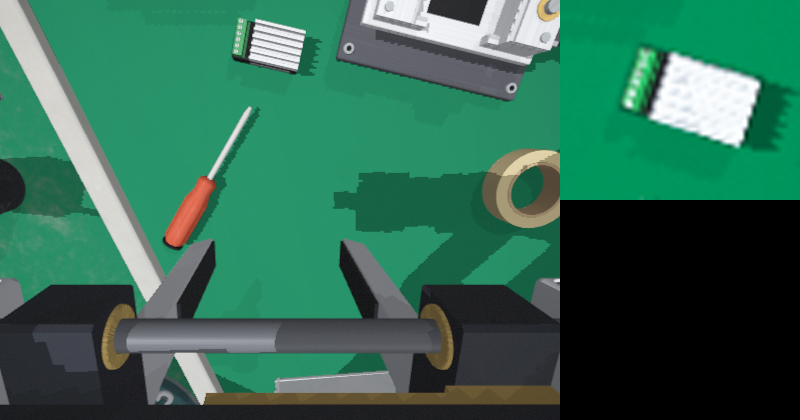

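```bash
python3 - <<'E'
from fit import *
q=np.array([(77,47),(201,78),(180,147),(62,110)])/4+[209,225]
P=[(17,32,30),(17,-32,30),(-17,-32,30),(-17,32,30)]
x,w=fit('top4',P,q,[.456,-.236,-.3])
x2,w=fit('wrist4',P,[(239,17),(306,33),(297,73),(232,57)],[.456,-.236,-.3])
ax=np.array([.295,.955])
for y in(x,x2): print('along offset mm',1000*(y[:2]-[.4589,-.2363])@ax)
# nest in wrist4: plate corners & top
for p in((-50,91-11,14),(-50,-91-11,14)): print(p)
E
```

```text
pose [ 0.4588 -0.2403] -14.95 res [[0.1, -0.5], [0.2, 0.4], [0.7, -0.2], [-1.0, 0.3]]
pose [ 0.4595 -0.2377] -17.64 res [[-1.5, -0.6], [1.4, 0.5], [1.6, 0.2], [-1.4, 0.1]]
along offset mm -3.8155505962067395
along offset mm -1.16713070413396
(-50, 80, 14)
(-50, -102, 14)
```

Emit:
{"api": "servo_tool", "payload": {"plan": [[[0.4, 0.36, 0, 0, 1], [0.4, 0.36, 0, 0, 1], [0.4, 0.36, 0, 0, 1], [0.4, 0.36, 0, 0, 1], [0.4, 0.36, 0, 0, 1], [0.4, 0.36, 0, 0, 1], [0.4, 0.36, 0, 0, 1], [0.4, 0.36, 0, 0, 1]]]}}

```text
time: 14.05
eef_pos: [0.3861, -0.2337, 0.1681]
tcp_rot: [[0.891, 0.454, -0.001], [0.454, -0.891, 0.001], [-0.0, -0.001, -1.0]]
contact_force: [-1.0, -0.0, -0.5]
finger_gap: 0.0566
grasp_force: 0.0
```

Emit:
{"api": "servo_tool", "payload": {"plan": [[[0.4, 0.36, 0, 0, 1], [0.4, 0.36, 0, 0, 1], [0.4, 0.36, 0, -0.2, 1], [0.4, 0.36, 0, -0.4, 1], [0.4, 0.36, 0, -0.6, 1], [0.4, 0.36, 0, -0.6, 1], [0.4, 0.36, 0, -0.6, 1], [0.4, 0.36, 0, -0.6, 1]]]}}

```text
time: 14.85
eef_pos: [0.4581, -0.2335, 0.0923]
tcp_rot: [[0.515, 0.857, -0.001], [0.857, -0.515, 0.001], [0.0, -0.001, -1.0]]
contact_force: [-0.9, 0.0, 1.1]
finger_gap: 0.0567
grasp_force: 0.0
```

Emit:
{"api": "servo_tool", "payload": {"plan": [[[0.4, 0.07, -0.12, 0, 1], [0.4, 0, 0, 0, 1], [0.4, 0, 0, -0.3, 1], [0.4, 0, 0, -0.8, 0.45], [0.4, 0, 0, -0.8, 0], [0.4, 0, 0, -0.7, 0], [0.4, 0, 0, -0.4, 0], [0.4, 0, 0, -0.2, 0]]]}}

```text
time: 15.65
eef_pos: [0.4586, -0.2363, 0.0121]
tcp_rot: [[0.298, 0.954, -0.002], [0.954, -0.298, 0.002], [0.001, -0.003, -1.0]]
contact_force: [0.4, 0.9, 0.1]
finger_gap: 0.0563
grasp_force: 0.0
```

Emit:
{"api": "servo_tool", "payload": {"plan": [[[0.4, 0, 0, -0.15, 0], [0.4, 0, 0, -0.08, 0], [1, 0, 0, 0, 0], [1, 0, 0, 0, 0], [1, 0, 0, 0, 0], [1, 0, 0, 0, 0], [1, 0, 0, 0, 0], [1, 0, 0, 0, 0]]]}}

```text
time: 16.45
eef_pos: [0.4598, -0.2374, 0.0087]
tcp_rot: [[0.299, 0.954, 0.002], [0.954, -0.299, -0.001], [-0.0, 0.002, -1.0]]
contact_force: [1.8, -0.7, 1.5]
finger_gap: 0.0339
grasp_force: 30.0
```

Emit:
{"api": "servo_tool", "payload": {"plan": [[[1, 0, 0, 0.4, 0], [1, 0, 0, 0.8, 0], [1, 0, 0, 1, 0], [1, 0, 0, 1, 0], [1, 0, 0, 1, 0], [1, 0, 0, 1, 0], [1, 0.05, -0.5, 1, 0], [1, 0.05, -1, 0.8, 0]]]}}

```text
time: 17.25
eef_pos: [0.4614, -0.2733, 0.1847]
tcp_rot: [[0.296, 0.955, 0.0], [0.955, -0.296, 0.001], [0.001, -0.0, -1.0]]
contact_force: [0.9, -0.5, -0.9]
finger_gap: 0.0338
grasp_force: 30.0
```

Emit:
{"api": "servo_tool", "payload": {"plan": [[[1, 0.05, -1, 0.2, 0], [1, 0.05, -1, 0, 0], [1, 0.05, -1, 0, 0], [1, 0.05, -1, 0, 0], [1, 0.05, -1, 0, 0], [1, 0, -1, 0, 0], [1, 0, -1, 0, 0], [1, 0, -1, 0, 0]]]}}

```text
time: 18.05
eef_pos: [0.4671, -0.4748, 0.1873]
tcp_rot: [[0.299, 0.954, -0.002], [0.954, -0.299, 0.002], [0.001, -0.002, -1.0]]
contact_force: [0.1, -0.2, -1.2]
finger_gap: 0.0338
grasp_force: 30.0
```

```bash
python3 - <<'E'
from fit import *
s=arm.observe();print({k:np.round(s[k],4).tolist() for k in('qpos','eef_pos','tcp_rot','finger_gap')})
c=snap('wrist','wrist5')
for p in((.469,-.3915,.058),(.4845,-.341,.078),(.4535,-.442,.09)): print(proj('wrist5',p).round(0))
b=snap('top','top5')
cv2.imwrite('pics/m5.png',np.hstack([cv2.imread('pics/wrist5.png'),cv2.copyMakeBorder(cv2.resize(cv2.imread('pics/top5.png')[200:320,260:380],(240,240)),0,180,0,0,0)]))
E
```

```text
{'qpos': [-50.3429, 20.3341, 62.2924, -0.0037, 97.5295, -32.9523], 'eef_pos': [0.4671, -0.4748, 0.1873], 'tcp_rot': [[0.2989, 0.9543, -0.0018], [0.9543, -0.2989, 0.0021], [0.0014, -0.0023, -1.0]], 'finger_gap': 0.0338}
[252. 121.]
[249.  55.]
[251. 183.]
```

View pics/m5.png

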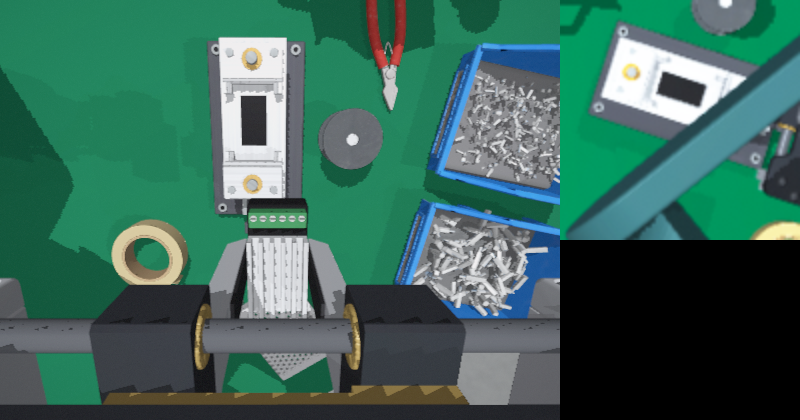

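```bash
python3 - <<'E'
from fit import *
import sys
t=np.array([.4671,-.4748,.1873]); a=np.array([.2989,.9543,.0014]); n=np.array([.9543,-.2989,-.0023])
for h in(.018,.028): 
  for k in(-.017,0,.017): print(h,k,proj('wrist5',t+a*.0328+n*k+[0,0,h-.0087]).round(1))
print('heatsink -y',proj('wrist5',t+a*-.03+[0,0,.0213]).round(1))
x,w=fit('wrist5',[(0,53,78),(0,-53,90)],[(252,58),(252,184)],[.469,-.3915,-.3])
# bushing centroid
im=cv2.imread('pics/wrist5.png'); hsv=cv2.cvtColor(im,cv2.COLOR_BGR2HSV)
m=cv2.inRange(hsv,(12,90,120),(30,255,255))
for r in((30,90),(160,205)):
  ys,xs=np.nonzero(m[r[0]:r[1],225:285]); print('bush',xs.size,xs.min()+225,xs.max()+225,ys.min()+r[0],ys.max()+r[0],xs.mean()+225)
E
```

```text
0.018 -0.017 [245.4 205.3]
0.018 0 [276.1 205.3]
0.018 0.017 [306.9 205.3]
0.028 -0.017 [243.5 209.8]
0.028 0 [276.  209.8]
0.028 0.017 [308.6 209.8]
heatsink -y [276.2 317.9]
pose [ 0.4702 -0.3938] -18.05 res [[0.0, -0.8], [-0.0, 0.9]]
bush 191 242 261 48 69 251.7434554973822
bush 162 243 261 175 192 252.14814814814815
```

Emit:
{"api": "servo_tool", "payload": {"plan": [[[1, 0.1, 0.8, 0, -0.1], [1, 0, 0.9, 0, 0], [1, 0, 0.9, -0.2, 0], [1, 0, 0.6, -0.6, 0], [1, 0, 0, -0.9, 0], [1, 0, 0, -0.9, 0], [1, 0, 0, -0.7, 0], [1, 0, 0, -0.3, 0]]]}}

```text
time: 18.95
eef_pos: [0.469, -0.3921, 0.0953]
tcp_rot: [[0.305, 0.952, -0.004], [0.952, -0.305, 0.004], [0.003, -0.005, -1.0]]
contact_force: [-0.8, -0.8, -2.0]
finger_gap: 0.0339
grasp_force: 30.0
```

Emit:
{"api": "servo_tool", "payload": {"plan": [[[1, 0, 0, 0, 0], [1, 0, 0, 0, 0], [1, 0, 0, 0, 0], [1, 0, 0, 0, 0], [1, 0, 0, 0, 0], [1, 0, 0, 0, 0], [1, 0, 0, 0, 0], [1, 0, 0, 0, 0]]]}}

```text
time: 19.75
eef_pos: [0.4703, -0.3945, 0.098]
tcp_rot: [[0.305, 0.952, 0.0], [0.952, -0.305, -0.0], [0.0, 0.0, -1.0]]
contact_force: [1.1, -0.4, -2.6]
finger_gap: 0.0339
grasp_force: 30.0
```

```bash
python3 - <<'E'
from fit import *
s=arm.observe();t=s['eef_pos'];R=s['tcp_rot'];print(np.round(t,4),np.round(R,4).tolist(),s['contact_force'])
snap('wrist','wrist6');snap('scene','scene6')
a,n=R[:,0],R[:,1]
for h in(0,.018): print('end face',h,[proj('wrist6',t+a*.0328+n*k+[0,0,h-.0087]).round(1).tolist() for k in(-.017,.017)])
c,sn=np.cos(np.radians(-17.8)),np.sin(np.radians(-17.8)); nx,ny=.4702,-.3938
for nm,p in(('lowblk inner',(0,34,70)),('low post',(0,53,78)),('lowblk outer',(0,66,70))): print(nm,proj('wrist6',[nx+(c*p[0]-sn*p[1])/1e3,ny+(sn*p[0]+c*p[1])/1e3,p[2]/1e3]).round(1))
w=cv2.imread('pics/wrist6.png')[100:250,200:360]
u,v=proj('scene6',t).astype(int); sc=cv2.imread('pics/scene6.png')[v-50:v+50,u-45:u+45]
cv2.imwrite('pics/m6.png',np.hstack([cv2.resize(w,(480,450),interpolation=cv2.INTER_CUBIC),cv2.copyMakeBorder(cv2.resize(sc,(315,350),interpolation=cv2.INTER_CUBIC),0,100,0,0,0)]));print(u,v)
E
```

```text
[ 0.4703 -0.3945  0.098 ] [[0.3055, 0.9522, 0.0001], [0.9522, -0.3055, -0.0], [0.0, 0.0001, -1.0]] [ 1.10123626 -0.37262202 -2.6188946 ]
end face 0 [[248.3, 198.2], [304.2, 198.2]]
end face 0.018 [[245.5, 205.3], [307.0, 205.3]]
lowblk inner [275.9 189.3]
low post [275.8 161.8]
lowblk outer [275.8 140.1]
288 236
```

View pics/m6.png

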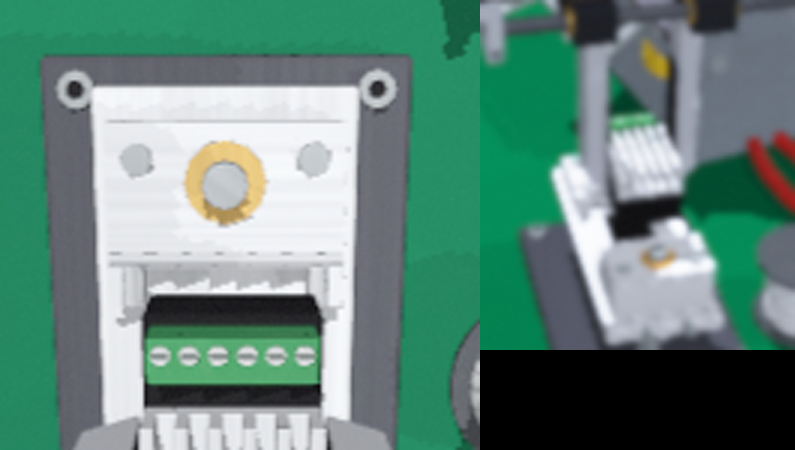

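Emit:
{"api": "servo_tool", "payload": {"plan": [[[1, -0.06, 0.02, -0.2, 0], [1, 0, 0, -0.2, 0], [1, 0, 0, -0.15, 0], [1, 0, 0, -0.15, 0], [1, 0, 0, -0.1, 0], [1, 0, 0, -0.1, 0], [1, 0, 0, -0.1, 0], [1, 0, 0, 0, 0]]]}}

```text
time: 20.65
eef_pos: [0.4686, -0.3938, 0.0725]
tcp_rot: [[0.305, 0.952, -0.0], [0.952, -0.305, 0.0], [0.0, -0.001, -1.0]]
contact_force: [-0.5, -0.3, -2.0]
finger_gap: 0.0339
grasp_force: 30.0
```

Emit:
{"api": "servo_tool", "payload": {"plan": [[[1, 0, 0, -0.08, 0], [1, 0, 0, -0.08, 0], [1, 0, 0, -0.04, 0], [1, 0, 0, 0, 0], [1, 0, 0, 0, 0], [1, 0, 0, 0, 0], [1, 0, 0, 0, 0], [1, 0, 0, 0, 0]]]}}

```text
time: 21.45
eef_pos: [0.4688, -0.394, 0.0681]
tcp_rot: [[0.305, 0.952, 0.0], [0.952, -0.305, -0.0], [-0.0, 0.0, -1.0]]
contact_force: [-0.1, 0.2, -1.3]
finger_gap: 0.0338
grasp_force: 30.0
```

Emit:
{"api": "servo_tool", "payload": {"plan": [[[1, 0, 0, -0.05, 0], [1, 0, 0, -0.05, 0], [1, 0, 0, 0, 0], [1, 0, 0, 0, 0], [0.45, 0, 0, 0, 0], [0.45, 0, 0, 0, 0], [0.45, 0, 0, 0, 0], [0.45, 0, 0, 0, 0]]]}}

```text
time: 22.25
eef_pos: [0.4688, -0.3939, 0.0651]
tcp_rot: [[0.305, 0.952, -0.0], [0.952, -0.305, 0.0], [0.0, -0.0, -1.0]]
contact_force: [0.3, -0.3, -0.2]
finger_gap: 0.0519
grasp_force: 0.0
```

```bash
python3 - <<'E'
from h import *
s=arm.observe();t=s['eef_pos'];R=s['tcp_rot'];print(np.round(t,4),s['contact_force'],s['finger_gap'])
snap('wrist','wrist7')
a,n=R[:,0],R[:,1]
# expected end face rows
for h in(0,.018,.03): print(h,[proj('wrist7',[*(t+a*.0328+n*k)[:2],.058+h]).round(1).tolist() for k in(-.017,0.017)])
im=cv2.cvtColor(cv2.imread('pics/wrist7.png'),cv2.COLOR_BGR2HSV)
m=cv2.inRange(im,(45,80,60),(75,255,255))
m[:150]=0;m[250:]=0;m[:,:225]=0;m[:,330:]=0
k,l,st,ce=cv2.connectedComponentsWithStats(m); print(st[1:][st[1:,4]>60].tolist())
im6=cv2.cvtColor(cv2.imread('pics/wrist6.png'),cv2.COLOR_BGR2HSV);m=cv2.inRange(im6,(45,80,60),(75,255,255));m[:150]=0;m[250:]=0;m[:,:225]=0;m[:,330:]=0
k,l,st,ce=cv2.connectedComponentsWithStats(m); print(st[1:][st[1:,4]>60].tolist())
E
```

```text
[ 0.4688 -0.3939  0.0651] [ 0.29606086 -0.29451699 -0.21067357] 0.05186407711781168
0 [[248.1, 198.9], [304.5, 198.8]]
0.018 [[245.2, 206.1], [307.2, 206.0]]
0.03 [[242.9, 211.7], [309.4, 211.7]]
[[248, 209, 60, 21, 948]]
[[248, 208, 59, 21, 971]]
```

Emit:
{"api": "servo_tool", "payload": {"plan": [[[0.45, 0, 0, 0.2, 0], [0.45, 0, 0, 0.5, 0], [0.45, 0, 0, 0.5, 0], [0.45, 0, 0, 0.5, 0], [1, 0, 0, 0, 0], [1, 0, 0, 0, 0], [1, 0, 0, 0, 0], [1, 0, 0, 0, 0]]]}}

```text
time: 23.1
eef_pos: [0.4684, -0.3936, 0.1071]
tcp_rot: [[0.305, 0.952, -0.001], [0.952, -0.305, 0.001], [0.001, -0.001, -1.0]]
contact_force: [-1.0, 0.4, 0.1]
finger_gap: 0.0231
grasp_force: 0.0
```

Emit:
{"api": "servo_tool", "payload": {"plan": [[[1, 0, 0, -0.2, 0], [1, 0, 0, -0.2, 0], [1, 0, 0, -0.1, 0], [1, 0, 0, -0.1, 0], [1, 0, 0, -0.1, 0], [1, 0, 0, -0.1, 0], [1, 0, 0, -0.1, 0], [1, 0, 0, -0.1, 0]]]}}

```text
time: 23.9
eef_pos: [0.469, -0.394, 0.0862]
tcp_rot: [[0.305, 0.952, 0.001], [0.952, -0.305, -0.001], [-0.001, 0.001, -1.0]]
contact_force: [-4.0, 4.5, 15.0]
finger_gap: 0.0002
grasp_force: 7.5
```

Emit:
{"api": "servo_tool", "payload": {"plan": [[[1, 0, 0, -0.1, 0], [1, 0, 0, -0.1, 0], [1, 0, 0, -0.1, 0], [1, 0, 0, -0.1, 0], [1, 0, 0, -0.1, 0], [1, 0, 0, 0, 0], [1, 0, 0, 0, 0], [1, 0, 0, 0, 0]]]}}

```text
time: 24.7
eef_pos: [0.4689, -0.3941, 0.0735]
tcp_rot: [[0.305, 0.952, 0.001], [0.952, -0.305, -0.001], [-0.001, 0.001, -1.0]]
contact_force: [-3.5, 2.7, 9.5]
finger_gap: 0.0005
grasp_force: 4.8
```

Emit:
{"api": "servo_tool", "payload": {"plan": [[[1, 0, 0, -0.05, 0], [1, 0, 0, -0.05, 0], [1, 0, 0, -0.05, 0], [1, 0, 0, 0, 0], [1, 0, 0, 0, 0], [1, 0, 0, 0, 0], [1, 0, 0, 0, 0], [1, 0, 0, 0, 0]]]}}

```text
time: 25.5
eef_pos: [0.469, -0.3941, 0.0731]
tcp_rot: [[0.305, 0.952, 0.002], [0.952, -0.305, -0.002], [-0.002, 0.003, -1.0]]
contact_force: [-7.2, 6.0, 20.8]
finger_gap: 0.0003
grasp_force: 10.3
```

Emit:
{"api": "servo_tool", "payload": {"plan": [[[1, 0, 0, 0, 0], [1, 0, 0, 0, 0], [1, 0, 0, 0, 0], [1, 0, 0, 0, 0], [1, 0, 0, 0, 0], [1, 0, 0, 0, 0], [1, 0, 0, 0, 0], [1, 0, 0, 0, 0]]]}}

```text
time: 26.3
eef_pos: [0.469, -0.3941, 0.0731]
tcp_rot: [[0.305, 0.952, 0.002], [0.952, -0.305, -0.002], [-0.002, 0.003, -1.0]]
contact_force: [-6.8, 6.9, 21.0]
finger_gap: 0.0005
grasp_force: 10.3
```

Emit:
{"api": "servo_tool", "payload": {"plan": [[[1, 0, 0, 0, 0], [1, 0, 0, 0, 0], [1, 0, 0, 0, 0], [1, 0, 0, 0, 0], [1, 0, 0, 0, 0], [1, 0, 0, 0, 0], [1, 0, 0, 0, 0], [1, 0, 0, 0, 0]]]}}

```text
time: 27.1
eef_pos: [0.469, -0.3942, 0.0731]
tcp_rot: [[0.305, 0.952, 0.002], [0.952, -0.305, -0.002], [-0.002, 0.003, -1.0]]
contact_force: [-6.4, 7.6, 20.3]
finger_gap: 0.0004
grasp_force: 10.3
```

Emit:
{"api": "servo_tool", "payload": {"plan": [[[1, 0, 0, 0, 0], [1, 0, 0, 0, 0], [1, 0, 0, 0, 0], [1, 0, 0, 0, 0], [1, 0, 0, 0, 0], [1, 0, 0, 0, 0], [1, 0, 0, 0, 0], [1, 0, 0, 0, 0]]]}}

```text
time: 27.9
eef_pos: [0.469, -0.3941, 0.0731]
tcp_rot: [[0.305, 0.952, 0.002], [0.952, -0.305, -0.002], [-0.002, 0.003, -1.0]]
contact_force: [-7.5, 7.0, 19.5]
finger_gap: 0.0004
grasp_force: 10.3
```

Emit:
{"api": "servo_tool", "payload": {"plan": [[[1, 0, 0, 0.1, 0], [1, 0, 0, 0.1, 0], [1, 0, 0, 0.1, 0], [1, 0, 0, 0.1, 0], [1, 0, 0, 0.1, 0], [1, 0, 0, 0.1, 0], [1, 0, 0, 0, 0], [1, 0, 0, 0, 0]]]}}

```text
time: 28.7
eef_pos: [0.4687, -0.3939, 0.0814]
tcp_rot: [[0.305, 0.952, -0.0], [0.952, -0.305, 0.0], [0.0, -0.0, -1.0]]
contact_force: [1.2, 1.5, -0.0]
finger_gap: 0.0004
grasp_force: 0.0
```

Emit:
{"api": "servo_tool", "payload": {"plan": [[[1, 0, 0, 0.3, 0], [1, 0, 0, 0.8, 0], [1, 0, 0, 1, 0], [1, 0, 0, 1, 0], [1, 0, -1, 1, 0], [1, 0, -1, 0.5, 0], [1, 0, -1, 0, 0], [1, 0, -1, 0, 0]]]}}

```text
time: 29.5
eef_pos: [0.4691, -0.4951, 0.1984]
tcp_rot: [[0.305, 0.952, 0.002], [0.952, -0.305, -0.002], [-0.001, 0.002, -1.0]]
contact_force: [0.8, -0.2, -0.3]
finger_gap: 0.0006
grasp_force: 0.0
```

```bash
python3 - <<'E'
from fit import *
s=arm.observe();print(np.round(s['eef_pos'],4),s['contact_force'])
snap('wrist','wrist8')
im=cv2.cvtColor(cv2.imread('pics/wrist8.png'),cv2.COLOR_BGR2HSV)
b=cv2.inRange(im,(12,90,120),(30,255,255)); g=cv2.inRange(im,(60,40,60),(75,255,255))
nx,ny=.4692,-.3935;c,sn=np.cos(np.radians(-17.6)),np.sin(np.radians(-17.6))
P=lambda p:proj('wrist8',[nx+(c*p[0]-sn*p[1])/1e3,ny+(sn*p[0]+c*p[1])/1e3,p[2]/1e3])
for d in(0,11):
  print('sink',d,'bush',P((0,53,70-d)).round(1),P((0,-53,84-d)).round(1),'top -y',P((0,-32,88-d)).round(1),'blk edges',P((0,66,70-d)).round(1),P((0,-66,84-d)).round(1),'plate',P((-50,-102,14)).round(1))
for sy in(53,-53):
  u,v=P((0,sy,70)).astype(int); m=b[v-22:v+22,u-18:u+18]; ys,xs=np.nonzero(m); print('bush',sy,xs.size,xs.min()+u-18,xs.max()+u-18,ys.min()+v-22,ys.max()+v-22)
cv2.imwrite('pics/wrist8c.png',cv2.resize(cv2.imread('pics/wrist8.png')[0:230,180:340],None,fx=2.5,fy=2.5))
E
```

```text
[ 0.4691 -0.4951  0.1984] [ 0.80123555 -0.22339331 -0.33536289]
sink 0 bush [240.7  38.2] [242.8 161.4] top -y [241.6 138.2] blk edges [240.2  21.7] [243.2 175.5] plate [207.5 197.3]
sink 11 bush [242.   41.5] [243.9 160.2] top -y [242.8 137.8] blk edges [241.5  25.6] [244.3 173.8] plate [207.5 197.3]
bush 53 139 233 251 31 50
bush -53 120 236 252 152 169
```

```bash
python3 -c "
from workcell import arm
print(arm.finish_job())"
```

```text
the job is handed in; nothing more can be done
None
```

I handed the job in at about 30 s. The relay module lies in the nest pocket, terminals toward the low end block. The carrier appears latched: it stayed down when I let go, and the last wrist image agrees. I did not check the catch itself or whether the reel and pliers moved, and no verdict came back.

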